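# Count caps into the tray and hold its label holder home

## Task

The green tray on the right should hold exactly four black screw caps: top it up with loose caps from the left of the bench, and leave the one that is not needed where it lies. Then lift the blue label holder straight up out of its wooden stand, put its foot behind the aluminium lip on the front of the tray, feel it land on the rubber strip at the bottom of that slot and press it firmly home, without forcing it: about 10 newtons is right. Finish while you still grip it and hold it pressed down, so that I can tighten the two thumbscrews, and disturb nothing else on the bench.

Things in the scene. Friction and masses are not known exactly. Their poses are not given: they have to be found in the camera images.
- tray_floor (a point): Middle of the inner floor of the green open tray, which is fixed to the bench: outside 130 x 200 mm (x, y), walls 30 mm high and 4 mm thick, this point 4 mm above the bench. x points from the label rail on the tray's front towards its back, y along the rail, z up. Two caps lie in its left (+y) half at the start.
- label_slot (a point): Middle of the mouth of the label slot on the tray's front (-x) side, level with the top of the straight lip, 30 mm above the bench; axes as the tray's. Slot 7.5 mm wide (x), 94 mm long (y) between black end stops. Above this point the lip and the plate behind the slot are both flared apart, 7 mm up and 7 mm outward each, as a lead-in. The rubber strip's top is 14 mm below this point, unpressed.
- tray: The tray with its label rail; origin on the bench under its middle. Two brass thumbscrews stick 10 mm out of the lip's front, 16 mm above the bench and 30 mm to each side of the middle.
- rubber_strip (a joint): How far the black rubber strip in the slot is pressed down, m: 0 unpressed, 0.008 at most; it pushes back with 2 N per mm, and lifts the holder again if that is let go. The holder is home from 0.003 (6 N) on.
- blue_holder_grip (a point): Middle of the grip bead of the blue label holder, an upright plate 5 mm thick (x), 86 mm wide (y), 64 mm high, alike on both sides; its top 14 mm is a bead 11 mm thick, to be gripped across x. This point is 57 mm above the lower edge. It starts upright in the wooden stand, lower edge 8 mm and stand top 24 mm above the bench.
- yellow_holder_grip (a point): The same point of the like, but yellow, holder in the other slot of the stand, 46 mm from the blue one; not needed, leave it there.
- blue_holder: The blue label holder, 45 g, with a blank white label on each side; origin in the middle of its lower edge, axes as at its grip point. Either side may face forward.
- cap_1_mid (a point): Middle of a loose black screw cap on the left of the bench, 23 mm across and 15 mm high, 12 g, this point 7.5 mm up; the three are alike and any may be used.
- cap_2_mid (a point): Middle of a loose black screw cap on the left of the bench, 23 mm across and 15 mm high, 12 g, this point 7.5 mm up; the three are alike and any may be used.
- cap_3_mid (a point): Middle of a loose black screw cap on the left of the bench, 23 mm across and 15 mm high, 12 g, this point 7.5 mm up; the three are alike and any may be used.
- cap_4_mid (a point): Middle of a black screw cap, 23 mm across and 15 mm high, that already lies in the tray at the start and stays there.
- cap_5_mid (a point): Middle of a black screw cap, 23 mm across and 15 mm high, that already lies in the tray at the start and stays there.
- label_roll: Roll of blank labels lying flat, 60 mm across and 19 mm high; leave alone.
- funnel: Small white plastic funnel, mouth down, 62 mm across and 60 mm high; leave alone.
- tweezers: Steel tweezers lying on the left of the bench, 125 mm long; leave alone.
- marker: Felt marker lying near the front edge on the right, 136 mm long; leave alone.
- solvent_bottle: Tall pale plastic bottle behind the loose caps, fixed, 91 mm across and 229 mm high; origin under its middle. Pass in front of it.
- rinse_bottle: Slimmer pale bottle behind the caps further left, fixed, 55 mm across and 185 mm high; origin under its middle.

How it is judged:
On the way, in this order (a step that is already met when the one before it is completed fails the run):
1. a third cap lies in the tray (((x of cap_1_mid in the frame of tray_floor between -0.061 and 0.061 m and y of cap_1_mid in the frame of tray_floor between -0.096 and 0.096 m and z of cap_1_mid in the frame of tray_floor between 0 and 0.03 m) or (x of cap_2_mid in the frame of tray_floor between -0.061 and 0.061 m and y of cap_2_mid in the frame of tray_floor between -0.096 and 0.096 m and z of cap_2_mid in the frame of tray_floor between 0 and 0.03 m) or (x of cap_3_mid in the frame of tray_floor between -0.061 and 0.061 m and y of cap_3_mid in the frame of tray_floor between -0.096 and 0.096 m and z of cap_3_mid in the frame of tray_floor between 0 and 0.03 m))), for 0.2 s.
2. a fourth cap lies in the tray (((x of cap_1_mid in the frame of tray_floor between -0.061 and 0.061 m and y of cap_1_mid in the frame of tray_floor between -0.096 and 0.096 m and z of cap_1_mid in the frame of tray_floor between 0 and 0.03 m and x of cap_2_mid in the frame of tray_floor between -0.061 and 0.061 m and y of cap_2_mid in the frame of tray_floor between -0.096 and 0.096 m and z of cap_2_mid in the frame of tray_floor between 0 and 0.03 m) or (x of cap_1_mid in the frame of tray_floor between -0.061 and 0.061 m and y of cap_1_mid in the frame of tray_floor between -0.096 and 0.096 m and z of cap_1_mid in the frame of tray_floor between 0 and 0.03 m and x of cap_3_mid in the frame of tray_floor between -0.061 and 0.061 m and y of cap_3_mid in the frame of tray_floor between -0.096 and 0.096 m and z of cap_3_mid in the frame of tray_floor between 0 and 0.03 m) or (x of cap_2_mid in the frame of tray_floor between -0.061 and 0.061 m and y of cap_2_mid in the frame of tray_floor between -0.096 and 0.096 m and z of cap_2_mid in the frame of tray_floor between 0 and 0.03 m and x of cap_3_mid in the frame of tray_floor between -0.061 and 0.061 m and y of cap_3_mid in the frame of tray_floor between -0.096 and 0.096 m and z of cap_3_mid in the frame of tray_floor between 0 and 0.03 m))), for 0.2 s.
3. the blue holder is pressed home behind the lip (horizontal distance between blue_holder_grip and label_slot below 0.006 m and angle between the y axis of blue_holder_grip and the y axis of label_slot, either way round below 0.1 rad and angle between blue_holder_grip's own z axis and vertical below 0.12 rad and z of blue_holder_grip in the frame of label_slot below 0.0405 m and value of joint rubber_strip above 0.003 m and contact force between the fingers and blue_holder above 2 N), for 0.2 s.
At the end, for the whole second after the job is handed in: The blue holder is held by the fingers, upright (7 deg) in the slot within 6 mm and 6 deg, pressing the rubber strip down by at least 3 mm (6 N); exactly four caps are in the tray, and the fifth is within 20 mm of where it lay (all of step 3 and x of cap_4_mid in the frame of tray_floor between -0.061 and 0.061 m and y of cap_4_mid in the frame of tray_floor between -0.096 and 0.096 m and z of cap_4_mid in the frame of tray_floor between 0 and 0.03 m and x of cap_5_mid in the frame of tray_floor between -0.061 and 0.061 m and y of cap_5_mid in the frame of tray_floor between -0.096 and 0.096 m and z of cap_5_mid in the frame of tray_floor between 0 and 0.03 m and ((x of cap_1_mid in the frame of tray_floor between -0.061 and 0.061 m and y of cap_1_mid in the frame of tray_floor between -0.096 and 0.096 m and z of cap_1_mid in the frame of tray_floor between 0 and 0.03 m and x of cap_2_mid in the frame of tray_floor between -0.061 and 0.061 m and y of cap_2_mid in the frame of tray_floor between -0.096 and 0.096 m and z of cap_2_mid in the frame of tray_floor between 0 and 0.03 m and distance of cap_3_mid from where it was at the start of the episode below 0.02 m) or (x of cap_1_mid in the frame of tray_floor between -0.061 and 0.061 m and y of cap_1_mid in the frame of tray_floor between -0.096 and 0.096 m and z of cap_1_mid in the frame of tray_floor between 0 and 0.03 m and x of cap_3_mid in the frame of tray_floor between -0.061 and 0.061 m and y of cap_3_mid in the frame of tray_floor between -0.096 and 0.096 m and z of cap_3_mid in the frame of tray_floor between 0 and 0.03 m and distance of cap_2_mid from where it was at the start of the episode below 0.02 m) or (x of cap_2_mid in the frame of tray_floor between -0.061 and 0.061 m and y of cap_2_mid in the frame of tray_floor between -0.096 and 0.096 m and z of cap_2_mid in the frame of tray_floor between 0 and 0.03 m and x of cap_3_mid in the frame of tray_floor between -0.061 and 0.061 m and y of cap_3_mid in the frame of tray_floor between -0.096 and 0.096 m and z of cap_3_mid in the frame of tray_floor between 0 and 0.03 m and distance of cap_1_mid from where it was at the start of the episode below 0.02 m))); the arm keeps its last pose, push and grip.
It fails at once if the holder is pressed on the tray with more than 50 N (contact force between blue_holder and tray above 50 N).
It fails at once if the yellow holder or a bystander (label roll, funnel, tweezers, marker) is moved by more than 25 mm (distance of any of yellow_holder_grip, label_roll, funnel, tweezers, marker from where it was at the start of the episode above 0.025 m).
It also fails if it takes over 64 s, if anything falls off the work surface, if the arm or the gripper's body presses on something with over 40 N, if the wrist force passes 120 N, or if a joint passes its speed limit or range.

## Robot

A 7-joint arm with a two-finger parallel gripper is mounted at the origin on a cart in front of the work surface, level with it; the furniture and walls round the work are solid. World frame = base frame: x ahead of the robot, y to its left, z up, the work surface at z = 0. Lengths are in m, angles in rad, forces in N, time in s.
With the tool pointing down it reaches from about 0.425 to 0.925 m from the base axis. Payload 6.8 kg.
Tool frame: the origin (TCP) lies at the very end of the fingers, on their centre line; the grasp point (between the pads) lies 19 mm behind it (bot.grasp_offset is the distance from the TCP to the grasp point, in m); z points along the fingers, y is the direction in which the jaws open and shut (so a half turn about z gives the same grasp; the last joint's range is limited). The gripper opens to 85 mm and grips with 20 to 120 N. Pads are 22 mm wide; open, the fingers measure 114 mm over their backs; the gripper's body (76 mm by 85 mm) begins 54 mm behind the grasp point. The pads swing forward as they close: fully open they stand 13 mm farther back than shut.
Start: joints at [1.037, 0.477, 0.022, 1.555, -0.011, 1.109, -0.083], TCP at [0.279, -0.615, 0.231] pointing down, gripper open.
Joint ranges: [-2.96, 2.96], [-0.34, 2.1], [-1.41, 1.46], [0.24, 2.44], [-1.37, 4.51], [0.17, 1.92], [-2.96, 2.96]. Speed limits (rad/s): [2.39, 2.39, 3.14, 3.14, 3.14, 3.14, 3.14].

## Interface

Orientations are given as a unit quaternion [w, x, y, z].
In Python, from station import monitor, cams, bot, finder gives the robot as it stands.
- The arm moves only by the tool jog_arm, never from a script. Its argument "plan" is a list of rows, each an object of numbers: "x", "y", "z": the shift along the tool's x, y, z as a fraction of full scale; "wx", "wy", "wz": the turn, a rotation vector about the tool's x, y, z as a fraction of full scale. A call has 1 to 12 rows; each row is the pose to reach, as a shift and turn from the pose measured when the call began, along the tool's axes at that moment, turning the shorter way round; what a row does not reach only later rows make up. Full scale, the value 1, is 20 cm for a shift and 180 degrees for a turn. A row lasts 1/12 s, in which the tool goes at most 41.7 mm and 7.16 degrees, less where a joint would pass 70% of its speed; a pose out of reach is approached as far as the arm can. A call with a number of a shift or a turn outside -1 to 1 is refused whole. A call with a gripper value outside its range is refused whole. "hand" is the opening, from -1 (shut) to 1 (fully open), set as the call begins (left out, the last holds). The fingers move at their own pace and stop on an object; "grip_force" is the grip in N (left out, the last holds). Time passes only in rows, so rows that repeat a pose let the fingers close. It gives the time, the measured TCP pose, the force and the opening at its end, in the units of the state.
- monitor.get_obs(): the state, without advancing time (a new reading comes with each control period).
- cams.read_camera(name): name is "scene" or "top" or "wrist"; returns the picture (420x560x3 uint8, red, green, blue); there is no depth.
- cams.get_calibration(name): a dict with "fx", "fy", "cx", "cy" (pixels), "extrinsics" (4x4, takes a point from world to camera coordinates). Camera axes: x right, y down, z forward; pixel columns grow to the right and rows downward; lengths in m; the calibration is good to about 2 mm. A picture is of the moment at which its call begins: read the wrist's pose just before it. get_calibration takes no time and is no camera call; for the wrist camera it gives the pose at the moment of the call.
- bot.hand_in(): hands the job in, once; it reports no verdict.
Trained networks look in the newest picture that a camera, given by its name, has taken for a name from the list of things; names that differ only in an ending like _2 or _b are one class to them, and where a whole thing is asked for, a point or a joint stands for the part that bears it (a point fixed in the world has none). Each returns a list of dicts, best first, with "confidence" (0 to 1); they miss things now and then, are a little off and sometimes report something else, mostly with a low value. They report only what shows in the picture. A call takes as long as a camera call.
- finder.find_in(camera, target): "bbox" ([left, top, width, height] in pixels, round what is visible of it).
- finder.place_of(camera, target): "location" ([column, row] in pixels: a listed point, or the origin of a listed thing).
The state is a dict: "t": time; "q": joint angles; "joint_vel": joint speeds; "joint_torque": joint torques, N m; "eef_pos": TCP position; "tool_rot": TCP orientation; "contact_force": force on the tool from outside, world axes, zero at the start; "torque": the same for the moment, N m; "gripper_width": opening from 0.0 (shut) to 1.0 (fully open).
Only numpy, scipy, OpenCV 4.12 (cv2) and the standard library are available. Lean on these libraries where they do the work, as an engineer would, in place of code of your own. Each camera call takes 0.05 s, during which the arm holds its last target. There are 200 camera calls.

## Working session

There is one attempt and no reset: what is moved stays moved. The work goes in short steps, Python scripts to look and compute and a tool call to move; the robot and the scene stay as the last step left them, time stands still between calls to the robot, and variables do not carry over. Pictures are saved under pics/ and viewed, about 8 in all and at most 12, crops included, and the job is handed in when it is done.

Besides the shell and the picture viewer there is one more tool, called as name(argument=value, ...), one argument or row to a line, values as JSON. jog_arm: Moves the arm, as the interface text tells. Shift numbers are shares of 20 cm and turn numbers shares of 180 degrees, none past 1 either way. Its arguments: {"type":"object","properties":{"plan":{"type":"array","items":{"type":"object","properties":{"x":{"type":"number","minimum":-1,"maximum":1},"y":{"type":"number","minimum":-1,"maximum":1},"z":{"type":"number","minimum":-1,"maximum":1},"wx":{"type":"number","minimum":-1,"maximum":1},"wy":{"type":"number","minimum":-1,"maximum":1},"wz":{"type":"number","minimum":-1,"maximum":1}}}},"hand":{"type":"number"},"grip_force":{"type":"number"}},"required":["plan"]}

```bash
ls; mkdir -p pics
cat > h.py <<'E'
import numpy as np, cv2
from station import monitor, cams, bot, finder
from scipy.spatial.transform import Rotation as R
def ray(cam,px,cal=None):
    c=cal or cams.get_calibration(cam);E=np.array(c["extrinsics"])
    d=np.array([(px[0]-c["cx"])/c["fx"],(px[1]-c["cy"])/c["fy"],1.])
    Rm=E[:3,:3];o=-Rm.T@E[:3,3];d=Rm.T@d
    return o,d/np.linalg.norm(d)
def onz(cam,px,z,cal=None):
    o,d=ray(cam,px,cal);return o+d*(z-o[2])/d[2]
def proj(cam,p,cal=None):
    c=cal or cams.get_calibration(cam);E=np.array(c["extrinsics"]);q=E[:3,:3]@np.array(p)+E[:3,3]
    return np.array([c["fx"]*q[0]/q[2]+c["cx"],c["fy"]*q[1]/q[2]+c["cy"]])
def tri(rs):
    A=0;b=0
    for o,d in rs:
        P=np.eye(3)-np.outer(d,d);A=A+P;b=b+P@o
    p=np.linalg.solve(A,b);return p,[float(np.linalg.norm(np.cross(p-o,d))) for o,d in rs]
def pose():
    o=monitor.get_obs();q=o["tool_rot"];return np.array(o["eef_pos"]),R.from_quat([q[1],q[2],q[3],q[0]])
def rel(p,Rt=None):
    "row numbers for target TCP p (world), orientation Rt"
    e,r=pose();s=r.inv().apply(np.array(p)-e)/0.2
    w=(r.inv()*Rt).as_rotvec()/np.pi if Rt is not None else np.zeros(3)
    return np.round(np.r_[s,w],4)
def down(a):
    "tool down, jaw (y) axis at world angle a"
    y=np.array([np.cos(a),np.sin(a),0]);z=np.array([0,0,-1.]);x=np.cross(y,z)
    return R.from_matrix(np.c_[x,y,z])
def shot(cam,name):
    im=cams.read_camera(cam);cv2.imwrite("pics/"+name,im[:,:,::-1]);return im
E
python3 - <<'E'
from h import *
o=monitor.get_obs();print(o["t"],o["eef_pos"],pose()[1].as_matrix().round(3).tolist())
for c in("scene","top"):
    k=cams.get_calibration(c);print(c,k["fx"],(ray(c,(280,210))[0]).round(3),ray(c,(280,210))[1].round(2))
a=shot("scene","s1.png");b=shot("top","t1.png")
for n in ["tray_floor","label_slot","blue_holder_grip","yellow_holder_grip","cap_1_mid","label_roll","funnel","tweezers","marker","solvent_bottle","rinse_bottle"]:
    for c in("scene","top"):
        print(n,c,[(np.round(d["location"]).tolist(),round(d["confidence"],2)) for d in finder.place_of(c,n)[:6]])
E
```

```text
pics
0.0 [ 0.27857594 -0.61419557  0.23033757] [[0.911, 0.413, -0.001], [0.413, -0.911, 0.002], [-0.0, -0.002, -1.0]]
scene 488.7066573750981 [-0.422  0.545  0.77 ] [ 0.7  -0.44 -0.57]
top 536.070763176831 [0.091 0.018 1.553] [ 0.24  0.01 -0.97]
tray_floor scene [([183.0, 261.0], 0.69), ([324.0, 178.0], 0.55)]
tray_floor top [([376.0, 180.0], 0.81), ([219.0, 222.0], 0.17)]
label_slot scene [([338.0, 184.0], 0.72)]
label_slot top [([379.0, 200.0], 0.88), ([406.0, 281.0], 0.2)]
blue_holder_grip scene [([381.0, 192.0], 0.62), ([317.0, 181.0], 0.33)]
blue_holder_grip top [([396.0, 246.0], 0.71)]
yellow_holder_grip scene [([377.0, 184.0], 0.79), ([250.0, 210.0], 0.36)]
yellow_holder_grip top [([401.0, 233.0], 0.64), ([156.0, 223.0], 0.63)]
cap_1_mid scene [([243.0, 242.0], 0.41)]
cap_1_mid top [([254.0, 221.0], 0.49), ([380.0, 178.0], 0.32)]
label_roll scene [([248.0, 214.0], 0.44)]
label_roll top [([285.0, 185.0], 0.56)]
funnel scene [([255.0, 188.0], 0.61)]
funnel top [([316.0, 156.0], 0.67)]
tweezers scene [([135.0, 294.0], 0.47)]
tweezers top [([156.0, 224.0], 0.64)]
marker scene []
marker top [([406.0, 281.0], 0.61)]
solvent_bottle scene []
solvent_bottle top []
rinse_bottle scene [([212.0, 257.0], 0.47)]
rinse_bottle top []
```

Run:
```python
import cv2
a=cv2.imread("pics/t1.png");cv2.imwrite("pics/t1c.png",cv2.resize(a[80:320,130:450],None,fx=2.5,fy=2.5,interpolation=3))
```

```text
(no output)
```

View pics/t1c.png

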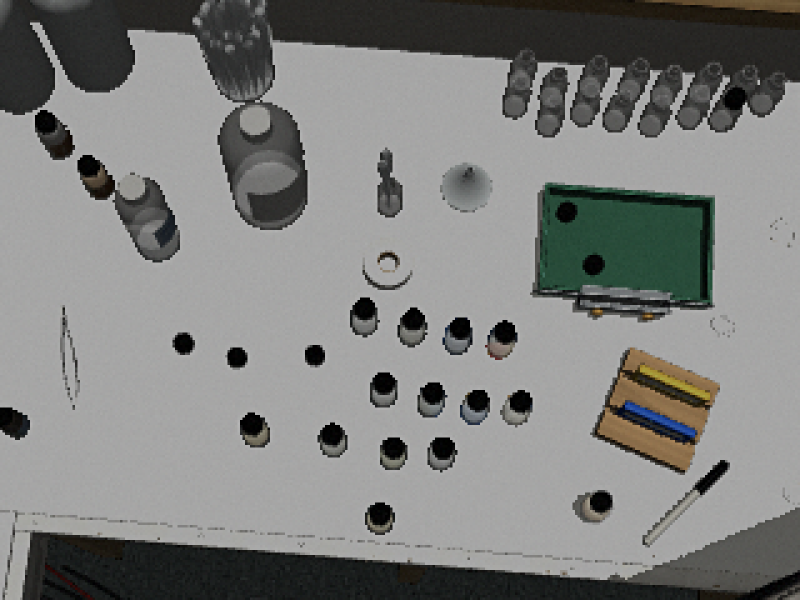

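View pics/s1.png

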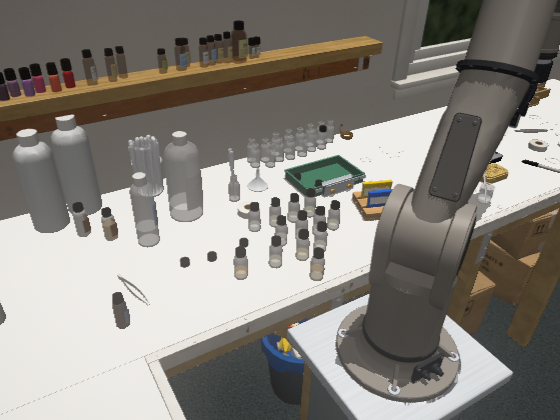

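Run:
```python
from h import *
def T(c,r): return (130+c/2.5+0.0, 80+r/2.5)
caps=[((183,343),(185,262)),((237,357),(212,256.5)),((315,355),(243,243))]
for t,s in caps:
    print("cap",onz("top",T(*t),.0075).round(4),onz("scene",s,.0075).round(4),*[np.round(v,4) for v in tri([ray("top",T(*t)),ray("scene",s)])])
for n,(c,r) in dict(TL=(545,184),TR=(714,197),BR=(711,305),BL=(537,292)).items(): print(n,onz("top",T(c,r),.03).round(4))
for n,t,s,z in [("floor",(376,180),(324,178),.004),("slot",(379,200),(338,184),.03),("blue",(396,246),(381,192),.065),("yel",(401,233),(377,184),.065)]:
    print(n,onz("top",t,z).round(4),onz("scene",s,z).round(4),*[np.round(v,4) for v in tri([ray("top",t),ray("scene",s)])])
for n,t in dict(bl=(622,404),br=(696,438),yl=(636,368),yr=(710,402)).items(): print(n,onz("top",T(*t),.068).round(4))
for n,t in dict(solv=(270,205),roll=(388,268),vialtop1=(365,303),v2=(384,380),v3=(333,432),v4=(253,421),funnel=(467,190),marker1=(648,540),marker2=(725,465),brownTop=(600,500)).items(): print(n,onz("top",T(*t),.05 if 'v' in n[0] or 'bro' in n else .01).round(3))
```

```text
cap [0.4362 0.2652 0.0075] [0.4373 0.2681 0.0075] [0.4372 0.2667 0.0066] [0.0015 0.0015]
cap [0.4247 0.1998 0.0075] [0.425  0.2038 0.0075] [0.4262 0.2015 0.0052] [0.0017 0.0017]
cap [0.4349 0.1083 0.0075] [0.4354 0.1145 0.0075] [0.4372 0.1107 0.0041] [0.0027 0.0027]
TL [ 0.6635 -0.1494  0.03  ]
TR [ 0.6642 -0.353   0.03  ]
BR [ 0.5292 -0.352   0.03  ]
BL [ 0.5277 -0.1468  0.03  ]
floor [ 0.5959 -0.241   0.004 ] [ 0.6035 -0.2507  0.004 ] [ 0.5921 -0.2403  0.0132] [0.0012 0.0012]
slot [ 0.5265 -0.2478  0.03  ] [ 0.5215 -0.2399  0.03  ] [ 0.5293 -0.248   0.0231] [0.0013 0.0013]
blue [ 0.3862 -0.2943  0.065 ] [ 0.3881 -0.2804  0.065 ] [ 0.3914 -0.2917  0.0587] [0.0056 0.0056]
yel [ 0.4248 -0.3074  0.065 ] [ 0.4253 -0.2979  0.065 ] [ 0.4283 -0.3059  0.0604] [0.0035 0.0035]
bl [ 0.3941 -0.245   0.068 ]
br [ 0.3624 -0.329   0.068 ]
yl [ 0.4369 -0.2593  0.068 ]
yr [ 0.4048 -0.3439  0.068 ]
solv [0.616 0.18  0.01 ]
roll [0.548 0.031 0.01 ]
vialtop1 [0.492 0.054 0.05 ]
v2 [0.403 0.024 0.05 ]
v3 [0.338 0.077 0.05 ]
v4 [0.343 0.169 0.05 ]
funnel [ 0.655 -0.057  0.01 ]
marker1 [ 0.251 -0.291  0.01 ]
marker2 [ 0.344 -0.377  0.01 ]
brownTop [ 0.287 -0.228  0.05 ]
```

Run:
```python
from h import *
e,r=pose();c=cams.get_calibration("wrist")
o,d=ray("wrist",(c["cx"],c["cy"]))
print(c["fx"],c["cx"],c["cy"],"cam in tool",r.inv().apply(o-e).round(4),"axis",r.inv().apply(d).round(3), "imgright", r.inv().apply(np.array(c["extrinsics"])[0,:3]).round(2))
print(rel([.43,-.27,.34],down(0)))
```

```text
373.031652367803 286.1702305029813 211.02847470382866 cam in tool [ 0.0753 -0.0003 -0.1439] axis [-0.294  0.     0.956] imgright [-0.  1. -0.]
[ 1.4004 -1.2576 -0.5435  0.     -0.     -0.3645]
```

jog_arm(
  plan=[
    {"x": 0.78, "y": -0.51, "wz": -0.3645},
    {"x": 0.78, "y": -0.51, "wz": -0.3645},
    {"x": 0.78, "y": -0.51, "wz": -0.3645},
    {"x": 0.78, "y": -0.51, "wz": -0.3645},
    {"x": 0.78, "y": -0.51, "wz": -0.3645},
    {"x": 0.78, "y": -0.51, "wz": -0.3645},
    {"x": 0.78, "y": -0.51, "wz": -0.3645},
    {"x": 0.78, "y": -0.51, "wz": -0.3645},
    {"x": 0.78, "y": -0.51, "wz": -0.3645},
    {"x": 0.78, "y": -0.51, "wz": -0.3645},
    {"x": 0.78, "y": -0.51, "wz": -0.3645},
  ],
  hand=0.2,
)

```text
invalid input at $.plan[0]: expected keys x, y, z, wx, wy, wz
```

jog_arm(
  plan=[
    {"x": 0.76, "y": 0.5, "z": 0.05},
    {"x": 0.76, "y": 0.5, "z": 0.05},
    {"x": 0.76, "y": 0.5, "z": 0.05},
    {"x": 0.76, "y": 0.5, "z": 0.05},
    {"x": 0.76, "y": 0.5, "z": 0.05},
    {"x": 0.76, "y": 0.5, "z": 0.05},
    {"x": 0.76, "y": 0.5, "z": 0.05},
  ],
)

```text
invalid input at $.plan[0]: expected keys x, y, z, wx, wy, wz
```

jog_arm(
  plan=[
    {"x": 0.78, "y": -0.51, "z": 0, "wx": 0, "wy": 0, "wz": -0.3645},
    {"x": 0.78, "y": -0.51, "z": 0, "wx": 0, "wy": 0, "wz": -0.3645},
    {"x": 0.78, "y": -0.51, "z": 0, "wx": 0, "wy": 0, "wz": -0.3645},
    {"x": 0.78, "y": -0.51, "z": 0, "wx": 0, "wy": 0, "wz": -0.3645},
    {"x": 0.78, "y": -0.51, "z": 0, "wx": 0, "wy": 0, "wz": -0.3645},
    {"x": 0.78, "y": -0.51, "z": 0, "wx": 0, "wy": 0, "wz": -0.3645},
    {"x": 0.78, "y": -0.51, "z": 0, "wx": 0, "wy": 0, "wz": -0.3645},
    {"x": 0.78, "y": -0.51, "z": 0, "wx": 0, "wy": 0, "wz": -0.3645},
    {"x": 0.78, "y": -0.51, "z": 0, "wx": 0, "wy": 0, "wz": -0.3645},
    {"x": 0.78, "y": -0.51, "z": 0, "wx": 0, "wy": 0, "wz": -0.3645},
    {"x": 0.78, "y": -0.51, "z": 0, "wx": 0, "wy": 0, "wz": -0.3645},
  ],
  hand=0.2,
)

```text
t: 2.12
eef_pos: [0.3786, -0.4575, 0.2313]
tool_rot: [0.0, 0.708, 0.706, 0.0]
contact_force: [0.5, -0.1, -0.4]
gripper_width: 0.598
```

Orientation reached (jaws along world x). Now over the stand and tray.

jog_arm(
  plan=[
    {"x": 0.8, "y": 0.5, "z": 0.05, "wx": 0, "wy": 0, "wz": 0},
    {"x": 0.8, "y": 0.5, "z": 0.05, "wx": 0, "wy": 0, "wz": 0},
    {"x": 0.8, "y": 0.5, "z": 0.05, "wx": 0, "wy": 0, "wz": 0},
    {"x": 0.8, "y": 0.5, "z": 0.05, "wx": 0, "wy": 0, "wz": 0},
    {"x": 0.8, "y": 0.5, "z": 0.05, "wx": 0, "wy": 0, "wz": 0},
    {"x": 0.8, "y": 0.5, "z": 0.05, "wx": 0, "wy": 0, "wz": 0},
    {"x": 0.8, "y": 0.5, "z": 0.05, "wx": 0, "wy": 0, "wz": 0},
  ],
)

```text
t: 2.7
eef_pos: [0.4799, -0.2963, 0.2214]
tool_rot: [0.0, 0.708, 0.706, 0.0]
contact_force: [0.5, -0.4, 0.5]
gripper_width: 0.598
```

```bash
cat > look.py <<'E'
from h import *
import json,sys
def look(tag,names):
    c=cams.get_calibration("wrist");c={k:(np.array(v).tolist()) for k,v in c.items()}
    shot("wrist",tag+".png");out={}
    for n in names: out[n]=[(d["location"],d["confidence"]) for d in finder.place_of("wrist",n)[:5]]
    json.dump(dict(cal=c,out=out),open(tag+".json","w"))
    for n in names: print(n,[(np.round(l,1).tolist(),round(f,2)) for l,f in out[n]])
    return c,out
if __name__=="__main__": print(monitor.get_obs()["t"],pose()[0]);look(sys.argv[1],sys.argv[2:])
E
python3 look.py w1 label_slot blue_holder_grip yellow_holder_grip tray_floor cap_4_mid
```

```text
2.7 [ 0.47991034 -0.29625927  0.22141078]
label_slot [([338.8, 129.5], 0.58)]
blue_holder_grip [([164.6, 179.1], 0.64)]
yellow_holder_grip []
tray_floor [([411.4, 129.8], 0.63)]
cap_4_mid [([467.2, 44.1], 0.62)]
```

View pics/w1.png

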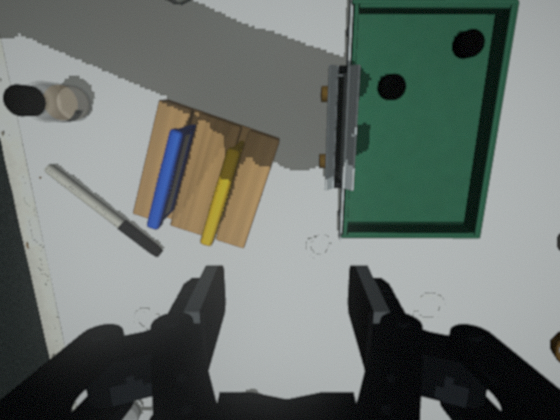

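Run:
```python
from h import *
print(rel([.44,.05,.2]),pose()[0],rel([.437,.17,.2]))
```

```text
[ 1.7446 -0.2007  0.1062  0.      0.      0.    ] [ 0.47825234 -0.2991263   0.22135231] [ 2.3445 -0.219   0.106   0.      0.      0.    ]
```

jog_arm(
  plan=[
    {"x": 1, "y": -0.2, "z": 0, "wx": 0, "wy": 0, "wz": 0},
    {"x": 1, "y": -0.2, "z": 0, "wx": 0, "wy": 0, "wz": 0},
    {"x": 1, "y": -0.2, "z": 0, "wx": 0, "wy": 0, "wz": 0},
    {"x": 1, "y": -0.2, "z": 0, "wx": 0, "wy": 0, "wz": 0},
    {"x": 1, "y": -0.2, "z": 0, "wx": 0, "wy": 0, "wz": 0},
    {"x": 1, "y": -0.2, "z": 0, "wx": 0, "wy": 0, "wz": 0},
    {"x": 1, "y": -0.2, "z": 0, "wx": 0, "wy": 0, "wz": 0},
  ],
)

```text
t: 3.58
eef_pos: [0.4392, -0.0978, 0.2217]
tool_rot: [0.001, 0.708, 0.706, -0.0]
contact_force: [0.3, -0.6, -0.8]
gripper_width: 0.598
```

```bash
python3 look.py w2 label_slot blue_holder_grip yellow_holder_grip tray_floor cap_4_mid
```

```text
3.5833 [ 0.43918195 -0.09780213  0.22169269]
label_slot []
blue_holder_grip [([228.3, 377.8], 0.85), ([431.5, 312.5], 0.6)]
yellow_holder_grip [([274.1, 392.3], 0.67)]
tray_floor []
cap_4_mid [([480.6, 251.7], 0.7)]
```

jog_arm(
  plan=[
    {"x": 1, "y": 0, "z": 0.1, "wx": 0, "wy": 0, "wz": 0},
    {"x": 1, "y": 0, "z": 0.1, "wx": 0, "wy": 0, "wz": 0},
    {"x": 1, "y": 0, "z": 0.1, "wx": 0, "wy": 0, "wz": 0},
    {"x": 1, "y": 0, "z": 0.1, "wx": 0, "wy": 0, "wz": 0},
    {"x": 1, "y": 0, "z": 0.1, "wx": 0, "wy": 0, "wz": 0},
    {"x": 1, "y": 0, "z": 0.1, "wx": 0, "wy": 0, "wz": 0},
    {"x": 1, "y": 0, "z": 0.1, "wx": 0, "wy": 0, "wz": 0},
  ],
)

```text
t: 4.47
eef_pos: [0.4411, 0.1011, 0.2009]
tool_rot: [-0.0, 0.709, 0.705, -0.0]
contact_force: [1.2, -0.6, -0.2]
gripper_width: 0.601
```

jog_arm(
  plan=[
    {"x": 0.2, "y": 0, "z": 0, "wx": 0, "wy": 0, "wz": 0},
    {"x": 0.2, "y": 0, "z": 0, "wx": 0, "wy": 0, "wz": 0},
    {"x": 0.2, "y": 0, "z": 0, "wx": 0, "wy": 0, "wz": 0},
    {"x": 0.2, "y": 0, "z": 0, "wx": 0, "wy": 0, "wz": 0},
  ],
)

```text
t: 4.8
eef_pos: [0.4417, 0.1393, 0.2007]
tool_rot: [-0.0, 0.71, 0.705, -0.001]
contact_force: [-0.4, -0.9, -0.0]
gripper_width: 0.601
```

```bash
python3 look.py w3 cap_1_mid
```

```text
4.8 [0.44166708 0.1392947  0.20069713]
cap_1_mid [([282.4, 214.5], 0.94)]
```

View pics/w3.png

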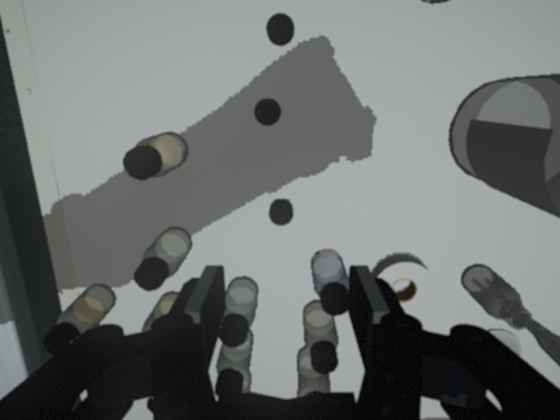

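Run:
```python
from h import *
import json
c=json.load(open("w3.json"))["cal"]
g=cv2.imread("pics/w3.png",0);n,l,s,ce=cv2.connectedComponentsWithStats((g<45).astype(np.uint8))
C={}
for i in range(1,n):
    if 300<s[i,4]<1200 and s[i,1]<240: 
        print(ce[i].round(1),s[i],onz("wrist",ce[i],.0085,c).round(4), onz("top",(224.8,222.8),.0075).round(4))
t=[(203.2,217.2),(224.8,222.8),(256,222)]
for p,q in zip([(280,28),(267.3,111),(281.5,212)],t): print(*[np.round(v,4) for v in tri([ray("wrist",p,c),ray("top",q)])])
e=pose()[0];print(e)
```

```text
[280.   28.9] [268  15  25  29 588] [0.4374 0.2673 0.0085] [0.4247 0.1998 0.0075]
[267.3 111.6] [255 100  25  25 487] [0.4255 0.2018 0.0085] [0.4247 0.1998 0.0075]
[144.5 164.1] [125 147  36  32 713] [0.313  0.1567 0.0085] [0.4247 0.1998 0.0075]
[0.4373 0.2674 0.0027] [0.0014 0.0014]
[0.4256 0.2013 0.0012] [0.0009 0.0009]
[0.4364 0.1084 0.0021] [0.0004 0.0004]
[0.44161349 0.13905562 0.20072013]
```

jog_arm(
  plan=[
    {"x": 0.31, "y": -0.08, "z": 0.2, "wx": 0, "wy": 0, "wz": 0},
    {"x": 0.31, "y": -0.08, "z": 0.4, "wx": 0, "wy": 0, "wz": 0},
    {"x": 0.31, "y": -0.08, "z": 0.6, "wx": 0, "wy": 0, "wz": 0},
    {"x": 0.31, "y": -0.08, "z": 0.75, "wx": 0, "wy": 0, "wz": 0},
    {"x": 0.31, "y": -0.08, "z": 0.85, "wx": 0, "wy": 0, "wz": 0},
    {"x": 0.31, "y": -0.08, "z": 0.93, "wx": 0, "wy": 0, "wz": 0},
    {"x": 0.31, "y": -0.08, "z": 0.983, "wx": 0, "wy": 0, "wz": 0},
    {"x": 0.31, "y": -0.08, "z": 0.983, "wx": 0, "wy": 0, "wz": 0},
    {"x": 0.31, "y": -0.08, "z": 0.983, "wx": 0, "wy": 0, "wz": 0},
  ],
)

```text
t: 5.65
eef_pos: [0.4263, 0.2005, 0.0043]
tool_rot: [-0.0, 0.71, 0.704, -0.001]
contact_force: [0.1, 0.4, 1.0]
gripper_width: 0.599
```

jog_arm(
  plan=[
    {"x": 0, "y": 0, "z": 0, "wx": 0, "wy": 0, "wz": 0},
    {"x": 0, "y": 0, "z": 0, "wx": 0, "wy": 0, "wz": 0},
    {"x": 0, "y": 0, "z": 0, "wx": 0, "wy": 0, "wz": 0},
    {"x": 0, "y": 0, "z": 0, "wx": 0, "wy": 0, "wz": 0},
    {"x": 0, "y": 0, "z": 0, "wx": 0, "wy": 0, "wz": 0},
    {"x": 0, "y": 0, "z": 0, "wx": 0, "wy": 0, "wz": 0},
    {"x": 0, "y": 0, "z": 0, "wx": 0, "wy": 0, "wz": 0},
  ],
  hand=-1,
  grip_force=25,
)

```text
t: 6.23
eef_pos: [0.4275, 0.2006, 0.0057]
tool_rot: [0.001, 0.711, 0.704, 0.0]
contact_force: [0.0, -2.2, 5.9]
gripper_width: 0.246
```

jog_arm(
  plan=[
    {"x": 0, "y": 0, "z": -0.2, "wx": 0, "wy": 0, "wz": 0},
    {"x": 0, "y": 0, "z": -0.4, "wx": 0, "wy": 0, "wz": 0},
    {"x": -0.05, "y": 0, "z": -0.6, "wx": 0, "wy": 0, "wz": 0},
    {"x": -0.2, "y": 0, "z": -0.7, "wx": 0, "wy": 0, "wz": 0},
    {"x": -0.4, "y": 0.1, "z": -0.7, "wx": 0, "wy": 0, "wz": 0},
    {"x": -0.6, "y": 0.15, "z": -0.7, "wx": 0, "wy": 0, "wz": 0},
    {"x": -0.8, "y": 0.2, "z": -0.7, "wx": 0, "wy": 0, "wz": 0},
    {"x": -1, "y": 0.3, "z": -0.7, "wx": 0, "wy": 0, "wz": 0},
  ],
)

```text
t: 6.9
eef_pos: [0.4823, 0.0021, 0.1469]
tool_rot: [0.001, 0.711, 0.704, 0.0]
contact_force: [1.8, 1.0, 0.1]
gripper_width: 0.245
```

jog_arm(
  plan=[
    {"x": -0.2, "y": 0.1, "z": 0, "wx": 0, "wy": 0, "wz": 0},
    {"x": -0.4, "y": 0.15, "z": 0, "wx": 0, "wy": 0, "wz": 0},
    {"x": -0.6, "y": 0.2, "z": 0, "wx": 0, "wy": 0, "wz": 0},
    {"x": -0.8, "y": 0.3, "z": 0, "wx": 0, "wy": 0, "wz": 0},
    {"x": -1, "y": 0.4, "z": 0, "wx": 0, "wy": 0, "wz": 0},
    {"x": -1, "y": 0.4, "z": 0, "wx": 0, "wy": 0, "wz": 0},
  ],
)

```text
t: 7.4
eef_pos: [0.5618, -0.2071, 0.1483]
tool_rot: [0.004, 0.714, 0.701, -0.0]
contact_force: [0.1, -1.0, -0.7]
gripper_width: 0.242
```

Run:
```python
from h import *
import json
w1=json.load(open("w1.json"));w2=json.load(open("w2.json"))
P=lambda w,n:w["out"][n][0][0]
t=dict(label_slot=(379,200),blue_holder_grip=(396,246),tray_floor=(376,180))
for n in t:
    rs=[ray("wrist",P(w1,n),w1["cal"]),ray("top",t[n])]
    if w2["out"][n]: rs.append(ray("wrist",P(w2,n),w2["cal"]))
    print(n,*[np.round(v,4) for v in tri(rs)])
c=w1["cal"]
for n,p in dict(cap4=(467,44),cap5=(391,87)).items(): print(n,onz("wrist",p,.0115,c).round(4))
for n,p in dict(slA=(346,66),slB=(338,188)).items(): print(n,onz("wrist",p,.03,c).round(4))
for n,p in dict(b1=(180,130),b2=(156,226)).items(): print(n,onz("wrist",p,.07,c).round(4))
print(pose()[0],monitor.get_obs()["gripper_width"],rel([.6,-.315,.03],down(0)))
```

```text
label_slot [ 0.5274 -0.249   0.0258] [0.0005 0.0005]
blue_holder_grip [ 0.3828 -0.2885  0.066 ] [0.0037 0.0062 0.0029]
tray_floor [ 0.6393 -0.2625 -0.1234] [0.0018 0.0018]
cap4 [ 0.6381 -0.1778  0.0115]
cap5 [ 0.5747 -0.2132  0.0115]
slA [ 0.5306 -0.1968  0.03  ]
slB [ 0.5279 -0.302   0.03  ]
b1 [ 0.3977 -0.2457  0.07  ]
b2 [ 0.3708 -0.3246  0.07  ]
[ 0.56175176 -0.20714194  0.1483029 ] 0.24181687767298207 [-0.5323  0.1981  0.5956  0.0016  0.0018 -0.0058]
```

jog_arm(
  plan=[
    {"x": -0.2, "y": 0.1, "z": 0, "wx": 0, "wy": 0, "wz": 0},
    {"x": -0.4, "y": 0.15, "z": 0.05, "wx": 0, "wy": 0, "wz": 0},
    {"x": -0.532, "y": 0.198, "z": 0.2, "wx": 0, "wy": 0, "wz": 0},
    {"x": -0.532, "y": 0.198, "z": 0.4, "wx": 0, "wy": 0, "wz": 0},
    {"x": -0.532, "y": 0.198, "z": 0.55, "wx": 0, "wy": 0, "wz": 0},
    {"x": -0.532, "y": 0.198, "z": 0.65, "wx": 0, "wy": 0, "wz": 0},
    {"x": -0.532, "y": 0.198, "z": 0.68, "wx": 0, "wy": 0, "wz": 0},
    {"x": -0.532, "y": 0.198, "z": 0.68, "wx": 0, "wy": 0, "wz": 0},
  ],
)

```text
t: 8.07
eef_pos: [0.5988, -0.3146, 0.0122]
tool_rot: [0.002, 0.714, 0.701, -0.001]
contact_force: [1.1, 0.2, 0.6]
gripper_width: 0.243
```

jog_arm(
  plan=[
    {"x": 0, "y": 0, "z": 0, "wx": 0, "wy": 0, "wz": 0},
    {"x": 0, "y": 0, "z": 0, "wx": 0, "wy": 0, "wz": 0},
    {"x": 0, "y": 0, "z": 0, "wx": 0, "wy": 0, "wz": 0},
    {"x": 0, "y": 0, "z": -0.15, "wx": 0, "wy": 0, "wz": 0},
    {"x": 0, "y": 0, "z": -0.35, "wx": 0, "wy": 0, "wz": 0},
    {"x": 0.1, "y": -0.05, "z": -0.55, "wx": 0, "wy": 0, "wz": 0},
    {"x": 0.25, "y": -0.15, "z": -0.7, "wx": 0, "wy": 0, "wz": 0},
    {"x": 0.45, "y": -0.25, "z": -0.75, "wx": 0, "wy": 0, "wz": 0},
    {"x": 0.65, "y": -0.35, "z": -0.75, "wx": 0, "wy": 0, "wz": 0},
    {"x": 0.8, "y": -0.45, "z": -0.75, "wx": 0, "wy": 0, "wz": 0},
    {"x": 0.8, "y": -0.45, "z": -0.75, "wx": 0, "wy": 0, "wz": 0},
  ],
  hand=0.0,
)

```text
t: 8.98
eef_pos: [0.509, -0.1458, 0.1628]
tool_rot: [0.002, 0.711, 0.703, -0.001]
contact_force: [0.1, 0.4, 0.1]
gripper_width: 0.503
```

```bash
python3 look.py w4 label_slot tray_floor blue_holder_grip cap_4_mid
python3 - <<'E'
from h import *
print(rel([.437,.05,.15],down(0)))
E
```

```text
8.9833 [ 0.50901307 -0.14577865  0.16280873]
label_slot [([310.2, 316.3], 0.75)]
tray_floor [([388.2, 300.7], 0.6)]
blue_holder_grip [([363.1, 266.6], 0.72)]
cap_4_mid [([443.1, 226.2], 0.89)]
[ 1.0114 -0.397   0.0522  0.0012  0.0018 -0.0064]
```

View pics/w4.png

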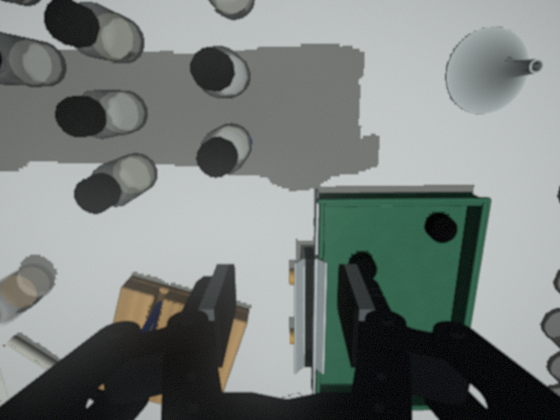

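jog_arm(
  plan=[
    {"x": 0.2, "y": -0.07, "z": 0, "wx": 0, "wy": 0, "wz": 0},
    {"x": 0.4, "y": -0.14, "z": 0, "wx": 0, "wy": 0, "wz": 0},
    {"x": 0.6, "y": -0.21, "z": 0, "wx": 0, "wy": 0, "wz": 0},
    {"x": 0.8, "y": -0.28, "z": 0, "wx": 0, "wy": 0, "wz": 0},
    {"x": 1, "y": -0.35, "z": 0, "wx": 0, "wy": 0, "wz": -0.006},
    {"x": 1, "y": -0.35, "z": 0, "wx": 0, "wy": 0, "wz": -0.006},
  ],
)

```text
t: 9.73
eef_pos: [0.4454, 0.054, 0.1611]
tool_rot: [0.002, 0.705, 0.71, 0.001]
contact_force: [-0.2, -0.6, 0.2]
gripper_width: 0.499
```

jog_arm(
  plan=[
    {"x": 0.2, "y": 0, "z": 0, "wx": 0, "wy": 0, "wz": 0},
    {"x": 0.4, "y": 0, "z": 0, "wx": 0, "wy": 0, "wz": 0},
    {"x": 0.6, "y": 0, "z": 0, "wx": 0, "wy": 0, "wz": 0},
    {"x": 0.8, "y": 0, "z": 0, "wx": 0, "wy": 0, "wz": 0},
    {"x": 1, "y": 0, "z": 0, "wx": 0, "wy": 0, "wz": 0},
    {"x": 1, "y": 0, "z": 0, "wx": 0, "wy": 0, "wz": 0},
  ],
  hand=0.2,
)

```text
t: 10.23
eef_pos: [0.4442, 0.2631, 0.1616]
tool_rot: [0.0, 0.702, 0.712, 0.004]
contact_force: [-0.5, 1.0, 0.2]
gripper_width: 0.603
```

```bash
python3 look.py w5 cap_1_mid
python3 - <<'E'
from h import *
import json
w=json.load(open("w5.json"))
for l,f in w["out"]["cap_1_mid"]: print(onz("wrist",l,.0075,w["cal"]).round(4))
print(pose()[0],rel([.4374,.2672,.0045],down(0)))
E
```

```text
10.2333 [0.44417016 0.26314159 0.16161429]
cap_1_mid [([273.7, 350.8], 0.7)]
[0.4356 0.1099 0.0075]
[0.44480271 0.25545507 0.16037594] [ 6.010e-02 -3.970e-02  7.791e-01  1.300e-03  4.000e-04  2.900e-03]
```

Run:
```python
from h import *
import json
c=json.load(open("w5.json"))["cal"]
g=cv2.imread("pics/w5.png",0);n,l,s,ce=cv2.connectedComponentsWithStats((g<45).astype(np.uint8))
print(proj("wrist",[.4374,.2672,.0075],c))
for i in range(1,n):
    if 300<s[i,4]<2500: print(ce[i].round(1),s[i],onz("wrist",ce[i],.0085,c).round(4))
```

```text
[276.80187374 188.04993022]
[534.7  26.6] [ 510    0   50   50 1800] [0.6241 0.3903 0.0085]
[276.6 188.7] [264 175  26  29 603] [0.4373 0.2669 0.0085]
[274.3 351.2] [264 338  21  27 401] [0.4362 0.1102 0.0085]
```

Cap 1 is there, at (0.4373, 0.267), agreeing with before.

jog_arm(
  plan=[
    {"x": 0.06, "y": -0.037, "z": 0.2, "wx": 0, "wy": 0, "wz": 0},
    {"x": 0.06, "y": -0.037, "z": 0.4, "wx": 0, "wy": 0, "wz": 0},
    {"x": 0.06, "y": -0.037, "z": 0.57, "wx": 0, "wy": 0, "wz": 0},
    {"x": 0.06, "y": -0.037, "z": 0.68, "wx": 0, "wy": 0, "wz": 0},
    {"x": 0.06, "y": -0.037, "z": 0.75, "wx": 0, "wy": 0, "wz": 0},
    {"x": 0.06, "y": -0.037, "z": 0.775, "wx": 0, "wy": 0, "wz": 0},
    {"x": 0.06, "y": -0.037, "z": 0.775, "wx": 0, "wy": 0, "wz": 0},
    {"x": 0.06, "y": -0.037, "z": 0.775, "wx": 0, "wy": 0, "wz": 0},
  ],
)

```text
t: 11.0
eef_pos: [0.439, 0.2662, 0.0057]
tool_rot: [0.002, 0.705, 0.71, 0.001]
contact_force: [-0.1, -0.2, 0.2]
gripper_width: 0.6
```

jog_arm(
  plan=[
    {"x": 0, "y": 0, "z": 0, "wx": 0, "wy": 0, "wz": 0},
    {"x": 0, "y": 0, "z": 0, "wx": 0, "wy": 0, "wz": 0},
    {"x": 0, "y": 0, "z": 0, "wx": 0, "wy": 0, "wz": 0},
    {"x": 0, "y": 0, "z": 0, "wx": 0, "wy": 0, "wz": 0},
    {"x": 0, "y": 0, "z": 0, "wx": 0, "wy": 0, "wz": 0},
    {"x": 0, "y": 0, "z": 0, "wx": 0, "wy": 0, "wz": 0},
    {"x": 0, "y": 0, "z": 0, "wx": 0, "wy": 0, "wz": 0},
  ],
  hand=-1,
)

```text
t: 11.58
eef_pos: [0.4402, 0.2663, 0.007]
tool_rot: [0.003, 0.705, 0.709, 0.002]
contact_force: [0.3, -1.8, 7.2]
gripper_width: 0.244
```

jog_arm(
  plan=[
    {"x": 0, "y": 0, "z": -0.2, "wx": 0, "wy": 0, "wz": 0},
    {"x": 0, "y": 0, "z": -0.4, "wx": 0, "wy": 0, "wz": 0},
    {"x": -0.05, "y": 0, "z": -0.6, "wx": 0, "wy": 0, "wz": 0},
    {"x": -0.2, "y": 0, "z": -0.7, "wx": 0, "wy": 0, "wz": 0},
    {"x": -0.4, "y": 0, "z": -0.7, "wx": 0, "wy": 0, "wz": 0},
    {"x": -0.6, "y": 0, "z": -0.7, "wx": 0, "wy": 0, "wz": 0},
    {"x": -0.8, "y": 0, "z": -0.7, "wx": 0, "wy": 0, "wz": 0},
    {"x": -1, "y": 0.05, "z": -0.7, "wx": 0, "wy": 0, "wz": 0},
  ],
)

```text
t: 12.25
eef_pos: [0.4488, 0.0647, 0.1479]
tool_rot: [0.003, 0.704, 0.71, 0.002]
contact_force: [0.7, -0.5, -0.5]
gripper_width: 0.243
```

jog_arm(
  plan=[
    {"x": -0.2, "y": 0.1, "z": 0, "wx": 0, "wy": 0, "wz": 0},
    {"x": -0.4, "y": 0.2, "z": 0, "wx": 0, "wy": 0, "wz": 0},
    {"x": -0.6, "y": 0.3, "z": 0, "wx": 0, "wy": 0, "wz": 0},
    {"x": -0.8, "y": 0.4, "z": 0, "wx": 0, "wy": 0, "wz": 0},
    {"x": -1, "y": 0.5, "z": 0, "wx": 0, "wy": 0, "wz": 0},
    {"x": -1, "y": 0.5, "z": 0, "wx": 0, "wy": 0, "wz": 0},
  ],
)

```text
t: 12.75
eef_pos: [0.5521, -0.1414, 0.1496]
tool_rot: [0.005, 0.707, 0.708, 0.001]
contact_force: [-0.6, -1.0, -0.7]
gripper_width: 0.242
```

```bash
python3 look.py w6 label_slot tray_floor blue_holder_grip cap_4_mid;python3 - <<'E'
from h import *
print(pose()[0],rel([.605,-.27,.012],down(0)))
E
```

```text
12.75 [ 0.55208632 -0.14141015  0.14959902]
label_slot [([252.6, 328.8], 0.8)]
tray_floor []
blue_holder_grip []
cap_4_mid []
[ 0.54995316 -0.13290478  0.14926141] [-6.868e-01  2.638e-01  6.894e-01  2.200e-03  6.000e-04  3.100e-03]
```

jog_arm(
  plan=[
    {"x": -0.2, "y": 0.1, "z": 0, "wx": 0, "wy": 0, "wz": 0},
    {"x": -0.4, "y": 0.15, "z": 0, "wx": 0, "wy": 0, "wz": 0},
    {"x": -0.6, "y": 0.26, "z": 0.05, "wx": 0, "wy": 0, "wz": 0},
    {"x": -0.686, "y": 0.26, "z": 0.2, "wx": 0, "wy": 0, "wz": 0},
    {"x": -0.686, "y": 0.26, "z": 0.4, "wx": 0, "wy": 0, "wz": 0},
    {"x": -0.686, "y": 0.26, "z": 0.55, "wx": 0, "wy": 0, "wz": 0},
    {"x": -0.686, "y": 0.26, "z": 0.65, "wx": 0, "wy": 0, "wz": 0},
    {"x": -0.686, "y": 0.26, "z": 0.68, "wx": 0, "wy": 0, "wz": 0},
    {"x": -0.686, "y": 0.26, "z": 0.68, "wx": 0, "wy": 0, "wz": 0},
  ],
)

```text
t: 13.75
eef_pos: [0.6031, -0.2671, 0.013]
tool_rot: [0.001, 0.703, 0.712, 0.001]
contact_force: [-0.1, -0.3, -0.3]
gripper_width: 0.243
```

jog_arm(
  plan=[
    {"x": 0, "y": 0, "z": 0, "wx": 0, "wy": 0, "wz": 0},
    {"x": 0, "y": 0, "z": 0, "wx": 0, "wy": 0, "wz": 0},
    {"x": 0, "y": 0, "z": 0, "wx": 0, "wy": 0, "wz": 0},
    {"x": 0, "y": 0, "z": -0.15, "wx": 0, "wy": 0, "wz": 0},
    {"x": 0, "y": 0, "z": -0.35, "wx": 0, "wy": 0, "wz": 0},
    {"x": 0, "y": -0.1, "z": -0.55, "wx": 0, "wy": 0, "wz": 0},
    {"x": 0.1, "y": -0.3, "z": -0.75, "wx": 0, "wy": 0, "wz": 0},
    {"x": 0.2, "y": -0.5, "z": -0.9, "wx": 0, "wy": 0, "wz": 0},
    {"x": 0.3, "y": -0.7, "z": -1, "wx": 0, "wy": 0, "wz": 0},
    {"x": 0.3, "y": -0.7, "z": -1, "wx": 0, "wy": 0, "wz": 0},
    {"x": 0.3, "y": -0.7, "z": -1, "wx": 0, "wy": 0, "wz": 0},
  ],
  hand=0.0,
)

```text
t: 14.67
eef_pos: [0.4583, -0.2067, 0.2165]
tool_rot: [0.003, 0.702, 0.712, 0.0]
contact_force: [-1.4, -0.2, -1.2]
gripper_width: 0.502
```

```bash
python3 look.py w7 label_slot tray_floor blue_holder_grip yellow_holder_grip cap_4_mid
```

```text
14.6667 [ 0.45832977 -0.20669655  0.21647105]
label_slot []
tray_floor [([425.8, 220.4], 0.97), ([408.9, 187.7], 0.55)]
blue_holder_grip [([195.3, 277.7], 0.58)]
yellow_holder_grip [([247.6, 297.1], 0.79)]
cap_4_mid [([480.5, 147.6], 0.83), ([420.2, 216.8], 0.2)]
```

View pics/w7.png

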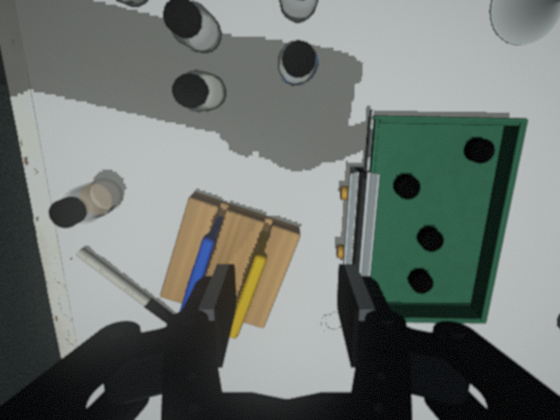

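Run:
```python
from h import *
print(pose()[0],rel([.384,-.287,.15],down(np.radians(-20))))
```

```text
[ 0.46229493 -0.20913233  0.21198483] [-0.3847 -0.3974  0.3082  0.0011 -0.0005  0.1151]
```

jog_arm(
  plan=[
    {"x": -0.385, "y": -0.397, "z": 0.1, "wx": 0.001, "wy": -0.0005, "wz": 0.115},
    {"x": -0.385, "y": -0.397, "z": 0.2, "wx": 0.001, "wy": -0.0005, "wz": 0.115},
    {"x": -0.385, "y": -0.397, "z": 0.308, "wx": 0.001, "wy": -0.0005, "wz": 0.115},
    {"x": -0.385, "y": -0.397, "z": 0.308, "wx": 0.001, "wy": -0.0005, "wz": 0.115},
    {"x": -0.385, "y": -0.397, "z": 0.308, "wx": 0.001, "wy": -0.0005, "wz": 0.115},
    {"x": -0.385, "y": -0.397, "z": 0.308, "wx": 0.001, "wy": -0.0005, "wz": 0.115},
  ],
  hand=-0.2,
)

```text
t: 15.47
eef_pos: [0.3849, -0.2866, 0.1495]
tool_rot: [-0.001, 0.819, 0.574, 0.0]
contact_force: [-0.3, -0.1, 0.3]
gripper_width: 0.396
```

```bash
python3 look.py w8 blue_holder_grip
cat > fit.py <<'E'
from h import *
import json,sys
def bead(tag,dump=False):
    c=json.load(open(tag+".json"))["cal"]
    im=cv2.imread("pics/"+tag+".png");h=cv2.cvtColor(im,cv2.COLOR_BGR2HSV)
    m=((h[:,:,0]>105)&(h[:,:,0]<125)&(h[:,:,1]>150)&(h[:,:,2]>110)).astype(np.uint8)
    n,l,s,ce=cv2.connectedComponentsWithStats(m);i=1+np.argmax(s[1:,4])
    pts=np.argwhere(l==i)[:,::-1].astype(np.float32)
    r=cv2.minAreaRect(pts);b=cv2.boxPoints(r);k=np.argsort(b[:,1])
    return c,s[i],r,b[k][:2].mean(0),b[k][2:].mean(0)
if __name__=="__main__":
    E=[]
    for t in sys.argv[1:]:
        c,s,r,a,b=bead(t);E.append((c,a,b));print(t,s,np.round(r[1],1),a.round(1),b.round(1))
        A,B=onz("wrist",a,.072,c),onz("wrist",b,.072,c);print(A.round(4),B.round(4),((A+B)/2).round(4),"len",np.linalg.norm(A-B).round(4),"ang",np.degrees(np.arctan2(*(A-B)[1::-1])).round(2))
    if len(E)>1:
        for k in(1,2): print("tri",*[np.round(v,4) for v in tri([ray("wrist",e[k],e[0]) for e in E])])
E
python3 fit.py w1 w8; python3 -c "
from h import *;print(pose()[0],pose()[1].as_matrix().round(4).tolist())"
```

```text
15.4667 [ 0.38492006 -0.28662282  0.14950936]
blue_holder_grip [([280.7, 220.3], 0.66)]
w1 [ 148  130   34   98 1065] [11.6 99.4] [176.7 130.4] [151.5 226.6]
[ 0.3957 -0.2459  0.072 ] [ 0.3678 -0.3245  0.072 ] [ 0.3817 -0.2852  0.072 ] len 0.0834 ang 70.4
w8 [274 238  15  45 601] [44. 14.] [281. 238.] [281. 282.]
[ 0.3781 -0.2954  0.072 ] [ 0.3674 -0.3245  0.072 ] [ 0.3728 -0.3099  0.072 ] len 0.031 ang 69.81
tri [ 0.4112 -0.2447  0.1854] [0.0184 0.0184]
tri [ 0.3672 -0.325   0.0708] [0.0001 0.0001]
[ 0.38622675 -0.2862889   0.15070969] [[0.3389, 0.9408, 0.0021], [0.9408, -0.3389, 0.0001], [0.0008, 0.002, -1.0]]
```

View pics/w8.png

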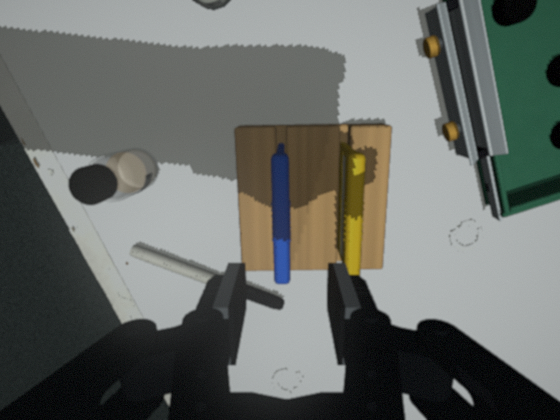

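```bash
sed -i 's/>110)/>45)/' fit.py; python3 fit.py w1 w8
python3 - <<'E'
from h import *
print(pose()[0],rel([.3818,-.2855,.150],down(np.radians(-19.8))))
E
```

```text
w1 [ 148  130   34   98 1067] [11.9 99.7] [176.8 130.2] [152.6 226.9]
[ 0.3958 -0.2457  0.072 ] [ 0.3687 -0.3247  0.072 ] [ 0.3822 -0.2852  0.072 ] len 0.0835 ang 71.02
w8 [273 153  15  61 650] [60. 14.] [280. 153.] [280. 213.]
[ 0.3961 -0.2446  0.072 ] [ 0.3833 -0.2795  0.072 ] [ 0.3897 -0.2621  0.072 ] len 0.0373 ang 69.77
tri [ 0.396  -0.2451  0.0723] [0.0006 0.0006]
tri [ 0.3979 -0.2747  0.1569] [0.0194 0.0194]
[ 0.38622675 -0.2862889   0.15070969] [-0.0038 -0.0222  0.0035  0.0006 -0.0003 -0.0001]
```

jog_arm(
  plan=[
    {"x": -0.002, "y": -0.024, "z": 0.1, "wx": 0.0006, "wy": -0.0003, "wz": 0},
    {"x": -0.002, "y": -0.024, "z": 0.2, "wx": 0.0006, "wy": -0.0003, "wz": 0},
    {"x": -0.002, "y": -0.024, "z": 0.28, "wx": 0.0006, "wy": -0.0003, "wz": 0},
    {"x": -0.002, "y": -0.024, "z": 0.36, "wx": 0.0006, "wy": -0.0003, "wz": 0},
    {"x": -0.002, "y": -0.024, "z": 0.43, "wx": 0.0006, "wy": -0.0003, "wz": 0},
    {"x": -0.002, "y": -0.024, "z": 0.49, "wx": 0.0006, "wy": -0.0003, "wz": 0},
    {"x": -0.002, "y": -0.024, "z": 0.523, "wx": 0.0006, "wy": -0.0003, "wz": 0},
    {"x": -0.002, "y": -0.024, "z": 0.523, "wx": 0.0006, "wy": -0.0003, "wz": 0},
    {"x": -0.002, "y": -0.024, "z": 0.523, "wx": 0.0006, "wy": -0.0003, "wz": 0},
  ],
)

```text
t: 16.32
eef_pos: [0.3829, -0.2847, 0.0466]
tool_rot: [0.0, 0.818, 0.576, 0.0]
contact_force: [-0.6, 0.2, 0.9]
gripper_width: 0.403
```

Run:
```python
from h import *
o=monitor.get_obs();print(o["t"],o["contact_force"],pose()[0],rel([.3816,-.285,.046],down(np.radians(-19.8))))
```

```text
16.3167 [-0.60387349  0.24640128  0.8764461 ] [ 0.382906   -0.28468477  0.0466163 ] [-0.0037 -0.0056  0.0031  0.0003 -0.      0.0004]
```

jog_arm(
  plan=[
    {"x": -0.003, "y": -0.005, "z": 0, "wx": 0, "wy": 0, "wz": 0},
    {"x": -0.003, "y": -0.005, "z": 0, "wx": 0, "wy": 0, "wz": 0},
    {"x": -0.003, "y": -0.005, "z": 0, "wx": 0, "wy": 0, "wz": 0},
    {"x": -0.003, "y": -0.005, "z": 0, "wx": 0, "wy": 0, "wz": 0},
    {"x": -0.003, "y": -0.005, "z": 0, "wx": 0, "wy": 0, "wz": 0},
    {"x": -0.003, "y": -0.005, "z": 0, "wx": 0, "wy": 0, "wz": 0},
    {"x": -0.003, "y": -0.005, "z": 0, "wx": 0, "wy": 0, "wz": 0},
    {"x": -0.003, "y": -0.005, "z": 0, "wx": 0, "wy": 0, "wz": 0},
  ],
  hand=-1,
  grip_force=60,
)

```text
t: 16.98
eef_pos: [0.3826, -0.2853, 0.0477]
tool_rot: [0.001, 0.818, 0.576, 0.001]
contact_force: [-0.1, 1.1, 6.6]
gripper_width: 0.116
```

jog_arm(
  plan=[
    {"x": 0, "y": 0, "z": -0.05, "wx": 0, "wy": 0, "wz": 0},
    {"x": 0, "y": 0, "z": -0.1, "wx": 0, "wy": 0, "wz": 0},
    {"x": 0, "y": 0, "z": -0.15, "wx": 0, "wy": 0, "wz": 0},
    {"x": 0, "y": 0, "z": -0.2, "wx": 0, "wy": 0, "wz": 0},
    {"x": 0, "y": 0, "z": -0.28, "wx": 0, "wy": 0, "wz": 0},
    {"x": 0, "y": 0, "z": -0.36, "wx": 0, "wy": 0, "wz": 0},
    {"x": 0, "y": 0, "z": -0.44, "wx": 0, "wy": 0, "wz": 0},
    {"x": 0, "y": 0, "z": -0.44, "wx": 0, "wy": 0, "wz": 0},
  ],
)

```text
t: 17.65
eef_pos: [0.3841, -0.2862, 0.1393]
tool_rot: [0.004, 0.818, 0.575, 0.002]
contact_force: [0.7, 0.7, -0.6]
gripper_width: 0.112
```

```bash
python3 look.py w9 blue_holder_grip label_slot
python3 - <<'E'
from h import *
import json
c=json.load(open("w9.json"))["cal"]
o=monitor.get_obs();print(o["t"],o["contact_force"],o["gripper_width"],pose()[0])
# slot estimate from earlier wrist views
V=[("w1",),("w4",),("w6",)]
rs=[]
for (t,) in V:
    w=json.load(open(t+".json"));l=w["out"]["label_slot"][0][0];rs.append(ray("wrist",l,w["cal"]));print(t,onz("wrist",l,.03,w["cal"]).round(4))
print(*[np.round(v,4) for v in tri(rs)])
print(rel([.528,-.249,.135],down(0)))
# composite: w1 slot crop and w9
a=cv2.imread("pics/w1.png")[50:210,300:380];b=cv2.imread("pics/w9.png")
a=cv2.resize(a,None,fx=2.6,fy=2.6,interpolation=cv2.INTER_CUBIC)
cv2.imwrite("pics/cmp.png",np.hstack([a,np.pad(b,((0,a.shape[0]-b.shape[0]),(0,0),(0,0))) if a.shape[0]>=b.shape[0] else b[:a.shape[0]]]))
E
```

```text
17.65 [ 0.3841165  -0.28619605  0.13930676]
blue_holder_grip [([285.5, 304.0], 0.94)]
label_slot [([476.8, 83.8], 0.7)]
17.8 [-0.31243595  1.1845022  -0.98488646] 0.11380283634316508 [ 0.38210888 -0.28519841  0.13589929]
w1 [ 0.5266 -0.249   0.03  ]
w4 [ 0.5286 -0.2503  0.03  ]
w6 [ 0.5258 -0.2489  0.03  ]
[ 0.5269 -0.2488  0.0314] [0.0006 0.0016 0.0012]
[ 4.167e-01  6.255e-01  6.200e-03  1.000e-03  4.000e-04 -1.097e-01]
```

View pics/cmp.png

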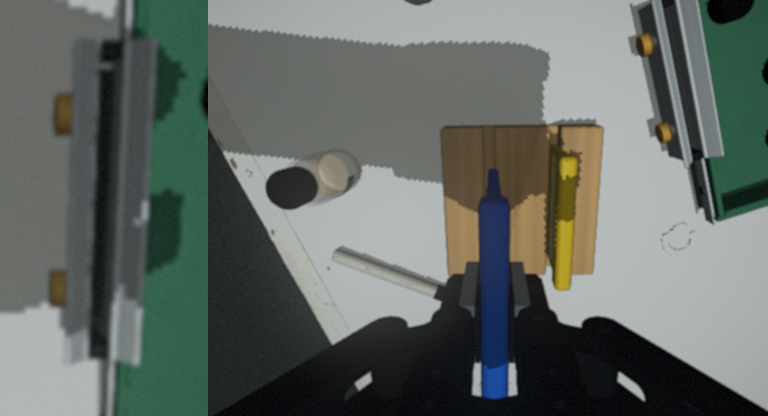

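jog_arm(
  plan=[
    {"x": 0.1, "y": 0.15, "z": 0.0, "wx": 0.001, "wy": 0, "wz": -0.02},
    {"x": 0.2, "y": 0.3, "z": 0.0, "wx": 0.001, "wy": 0, "wz": -0.05},
    {"x": 0.3, "y": 0.45, "z": 0.0, "wx": 0.001, "wy": 0, "wz": -0.08},
    {"x": 0.4, "y": 0.6, "z": 0.0, "wx": 0.001, "wy": 0, "wz": -0.106},
    {"x": 0.417, "y": 0.62, "z": 0.006, "wx": 0.001, "wy": 0, "wz": -0.106},
    {"x": 0.417, "y": 0.62, "z": 0.006, "wx": 0.001, "wy": 0, "wz": -0.106},
    {"x": 0.417, "y": 0.62, "z": 0.006, "wx": 0.001, "wy": 0, "wz": -0.106},
  ],
)

```text
t: 18.38
eef_pos: [0.5258, -0.2483, 0.1337]
tool_rot: [-0.001, 0.711, 0.703, -0.001]
contact_force: [0.1, -0.4, -0.7]
gripper_width: 0.114
```

```bash
python3 look.py w10 blue_holder_grip label_slot
python3 - <<'E'
from h import *
import json
L=lambda t:json.load(open(t+".json"))["cal"]
ang=lambda a,b:np.degrees(np.arctan2(*(a-b)[1::-1])).round(2)
for t,pa,pb,z in [("w1",(340.4,75),(337.3,186.5),.02),("w7",(370,115),(367,262),.03),("w7",(525,118),(487,322),.03),("w1",(517,3),(481,237),.03),("w1",(352,3),(341,237),.03),("w1",(324,94),(323,160),.016),("w7",(344,193),(340,252),.016)]:
    A,B=onz("wrist",pa,z,L(t)),onz("wrist",pb,z,L(t));print(t,A.round(4),B.round(4),"mid",((A+B)/2).round(4),"yaw",ang(A,B)-90)
A,B=onz("wrist",(487,322),.03,L("w7")),onz("wrist",(370,320),.03,L("w7"));print("x edge",ang(A,B))
c=L("w10");r=pose()[1];e=pose()[0];print(e,r.as_matrix().round(3).tolist())
b=cv2.imread("pics/w10.png");cv2.imwrite("pics/w10c.png",cv2.resize(b[100:420,160:420],None,fx=1.85,fy=1.85,interpolation=2))
E
```

```text
18.3833 [ 0.52575418 -0.24827839  0.13368671]
blue_holder_grip [([286.6, 303.0], 0.76)]
label_slot [([291.1, 213.3], 0.96)]
w1 [ 0.5275 -0.2034  0.02  ] [ 0.5286 -0.303   0.02  ] mid [ 0.5281 -0.2532  0.02  ] yaw 0.6200000000000045
w7 [ 0.5305 -0.1466  0.03  ] [ 0.5388 -0.2847  0.03  ] mid [ 0.5346 -0.2157  0.03  ] yaw 3.4200000000000017
w7 [ 0.6646 -0.1473  0.03  ] [ 0.6672 -0.3507  0.03  ] mid [ 0.6659 -0.249   0.03  ] yaw 0.75
w1 [ 0.6657 -0.1498  0.03  ] [ 0.6673 -0.3507  0.03  ] mid [ 0.6665 -0.2503  0.03  ] yaw 0.4300000000000068
w1 [ 0.5333 -0.1495  0.03  ] [ 0.5326 -0.3504  0.03  ] mid [ 0.5329 -0.2499  0.03  ] yaw -0.18000000000000682
w1 [ 0.5141 -0.2191  0.016 ] [ 0.5147 -0.2783  0.016 ] mid [ 0.5144 -0.2487  0.016 ] yaw 0.6599999999999966
w7 [ 0.5147 -0.2196  0.016 ] [ 0.5143 -0.2806  0.016 ] mid [ 0.5145 -0.2501  0.016 ] yaw -0.3400000000000034
x edge -0.55
[ 0.52509179 -0.24954375  0.13452659] [[0.014, 1.0, -0.002], [1.0, -0.014, -0.002], [-0.002, -0.002, -1.0]]
```

View pics/w10.png

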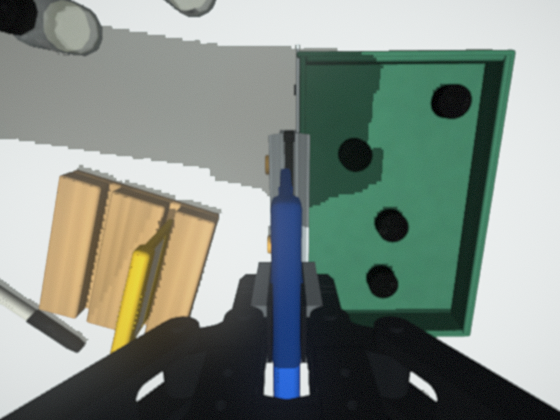

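Run:
```python
from h import *
import json
w=json.load(open("w10.json"));c=w["cal"]
e0=np.array([.5258,-.2483,.1337])
print("slot",onz("wrist",(291.1,213.3),.03,c).round(4),[onz("wrist",(288.5,145),z,c).round(4) for z in(.016,.03)])
im=cv2.cvtColor(cv2.imread("pics/w10.png"),cv2.COLOR_BGR2HSV)
for r in (200,240,300,350,395,400,405):
    k=np.where((im[r,:,0]>105)&(im[r,:,0]<125)&(im[r,:,1]>150)&(im[r,:,2]>45))[0];k=k[(k>240)&(k<330)]
    print(r,k.min() if len(k) else 0,k.max() if len(k) else 0)
for z in (.158,): 
    for p in((285.5,195),(287,398)): print("bead end",onz("wrist",p,z,c).round(4))
g=cv2.imread("pics/w10.png",0)
for r in(140,150,160,168): print(r,g[r,262:318:2])
print(rel([.5268,-.2495,.09],down(np.radians(0.2))))
```

```text
slot [ 0.5289 -0.2508  0.03  ] [array([ 0.5276, -0.2054,  0.016 ]), array([ 0.5276, -0.2037,  0.03  ])]
200 295 295
240 280 299
300 274 300
350 273 300
395 275 298
400 0 0
405 0 0
bead end [ 0.5262 -0.2041  0.158 ]
bead end [ 0.5257 -0.2873  0.158 ]
140 [148 150 150 127 126 118 119 119 119 118 110  55  41  41  39  38  69 125
 110 100 106 105 109 123  80  63  62  63]
150 [149 151 150 137 123 118 120 119 118 121 119  78  44  43  42  47  97 125
 109 103 105 105 108 121  80  66  68  68]
160 [152 136 109 109 124 120 118 119 117 122 127  98  46  44  42  49  98 125
 110 103 106 103 109 115  73  64  66  63]
168 [151 135 108 106 123 122 122 123 121 113 106  77  52  49  42  51  97 126
 111 105 106 105 112 117  72  67  66  65]
[ 0.0007  0.0091  0.2226 -0.0008  0.0005 -0.0054]
```

jog_arm(
  plan=[
    {"x": -0.0045, "y": 0.0125, "z": 0.05, "wx": -0.001, "wy": 0.0005, "wz": -0.0055},
    {"x": -0.0045, "y": 0.0125, "z": 0.12, "wx": -0.001, "wy": 0.0005, "wz": -0.0055},
    {"x": -0.0045, "y": 0.0125, "z": 0.19, "wx": -0.001, "wy": 0.0005, "wz": -0.0055},
    {"x": -0.0045, "y": 0.0125, "z": 0.225, "wx": -0.001, "wy": 0.0005, "wz": -0.0055},
    {"x": -0.0045, "y": 0.0125, "z": 0.225, "wx": -0.001, "wy": 0.0005, "wz": -0.0055},
    {"x": -0.0045, "y": 0.0125, "z": 0.225, "wx": -0.001, "wy": 0.0005, "wz": -0.0055},
  ],
)

```text
t: 19.03
eef_pos: [0.527, -0.2507, 0.0892]
tool_rot: [-0.0, 0.706, 0.708, 0.0]
contact_force: [-0.7, 0.2, 0.8]
gripper_width: 0.114
```

```bash
cat > st.py <<'E'
from h import *
o=monitor.get_obs();print(o["t"],np.round(o["contact_force"],1),np.round(o["torque"],2),pose()[0].round(4),rel([.5275,-.2505,.06],down(np.radians(.2))))
E
python3 st.py; python3 look.py w11 label_slot
```

```text
19.0333 [-0.7  0.2  0.8] [ 0.01 -0.05 -0.01] [ 0.527  -0.2507  0.0892] [ 1.10e-03  2.70e-03  1.46e-01 -0.00e+00 -1.00e-04  0.00e+00]
19.0333 [ 0.52696558 -0.2507304   0.08919363]
label_slot []
```

View pics/w11.png

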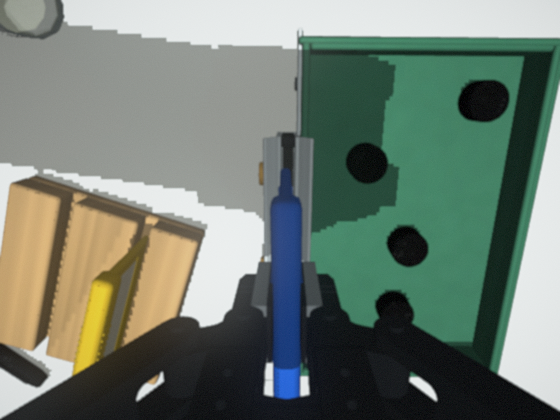

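jog_arm(
  plan=[
    {"x": 0, "y": 0.005, "z": 0.03, "wx": 0, "wy": 0, "wz": 0},
    {"x": 0, "y": 0.005, "z": 0.05, "wx": 0, "wy": 0, "wz": 0},
    {"x": 0, "y": 0.005, "z": 0.07, "wx": 0, "wy": 0, "wz": 0},
    {"x": 0, "y": 0.005, "z": 0.09, "wx": 0, "wy": 0, "wz": 0},
    {"x": 0, "y": 0.005, "z": 0.11, "wx": 0, "wy": 0, "wz": 0},
    {"x": 0, "y": 0.005, "z": 0.126, "wx": 0, "wy": 0, "wz": 0},
    {"x": 0, "y": 0.005, "z": 0.126, "wx": 0, "wy": 0, "wz": 0},
  ],
)

```text
t: 19.72
eef_pos: [0.5284, -0.2506, 0.0641]
tool_rot: [0.0, 0.706, 0.708, 0.0]
contact_force: [0.4, 0.1, -0.5]
gripper_width: 0.119
```

```bash
python3 st.py
```

```text
19.7167 [ 0.4  0.1 -0.5] [ 0.02  0.04 -0.05] [ 0.5284 -0.2506  0.0641] [ 0.0006 -0.0045  0.0203  0.0002 -0.      0.0001]
```

jog_arm(
  plan=[
    {"x": 0, "y": 0, "z": 0.01, "wx": 0, "wy": 0, "wz": 0},
    {"x": 0, "y": 0, "z": 0.02, "wx": 0, "wy": 0, "wz": 0},
    {"x": 0, "y": 0, "z": 0.03, "wx": 0, "wy": 0, "wz": 0},
    {"x": 0, "y": 0, "z": 0.038, "wx": 0, "wy": 0, "wz": 0},
    {"x": 0, "y": 0, "z": 0.045, "wx": 0, "wy": 0, "wz": 0},
    {"x": 0, "y": 0, "z": 0.045, "wx": 0, "wy": 0, "wz": 0},
  ],
)

```text
t: 20.22
eef_pos: [0.5284, -0.2506, 0.055]
tool_rot: [0.0, 0.706, 0.708, 0.0]
contact_force: [-0.3, 0.5, 0.8]
gripper_width: 0.116
```

```bash
python3 st.py
```

```text
20.2167 [-0.3  0.5  0.8] [ 0.01  0.13 -0.03] [ 0.5284 -0.2506  0.055 ] [ 0.0007 -0.0047 -0.0252  0.0002 -0.      0.0001]
```

Near the rubber; press on in small steps watching the force.

jog_arm(
  plan=[
    {"x": 0, "y": 0, "z": 0.005, "wx": 0, "wy": 0, "wz": 0},
    {"x": 0, "y": 0, "z": 0.01, "wx": 0, "wy": 0, "wz": 0},
    {"x": 0, "y": 0, "z": 0.015, "wx": 0, "wy": 0, "wz": 0},
    {"x": 0, "y": 0, "z": 0.015, "wx": 0, "wy": 0, "wz": 0},
    {"x": 0, "y": 0, "z": 0.015, "wx": 0, "wy": 0, "wz": 0},
  ],
)

```text
t: 20.63
eef_pos: [0.5287, -0.2506, 0.0524]
tool_rot: [0.0, 0.706, 0.708, 0.0]
contact_force: [-2.1, -0.2, 6.6]
gripper_width: 0.118
```

```bash
python3 st.py
```

```text
20.6333 [-2.1 -0.2  6.6] [ 0.12  0.41 -0.01] [ 0.5287 -0.2506  0.0524] [ 0.0007 -0.0058 -0.0378  0.0003  0.0001  0.0001]
```

jog_arm(
  plan=[
    {"x": 0, "y": -0.002, "z": 0.004, "wx": 0, "wy": 0, "wz": 0},
    {"x": 0, "y": -0.003, "z": 0.008, "wx": 0, "wy": 0, "wz": 0},
    {"x": 0, "y": -0.003, "z": 0.012, "wx": 0, "wy": 0, "wz": 0},
    {"x": 0, "y": -0.003, "z": 0.012, "wx": 0, "wy": 0, "wz": 0},
    {"x": 0, "y": -0.003, "z": 0.012, "wx": 0, "wy": 0, "wz": 0},
    {"x": 0, "y": -0.003, "z": 0.012, "wx": 0, "wy": 0, "wz": 0},
  ],
)

```text
t: 21.13
eef_pos: [0.5286, -0.2507, 0.051]
tool_rot: [0.001, 0.706, 0.708, 0.0]
contact_force: [-2.1, 0.2, 7.4]
gripper_width: 0.117
```

```bash
python3 st.py
```

```text
21.1333 [-2.1  0.2  7.4] [ 0.24  0.55 -0.05] [ 0.5286 -0.2507  0.051 ] [ 0.0009 -0.0056 -0.0452  0.0006  0.0003  0.0001]
```

jog_arm(
  plan=[
    {"x": 0, "y": -0.003, "z": 0.004, "wx": 0, "wy": 0, "wz": 0},
    {"x": 0, "y": -0.003, "z": 0.008, "wx": 0, "wy": 0, "wz": 0},
    {"x": 0, "y": -0.003, "z": 0.012, "wx": 0, "wy": 0, "wz": 0},
    {"x": 0, "y": -0.003, "z": 0.012, "wx": 0, "wy": 0, "wz": 0},
    {"x": 0, "y": -0.003, "z": 0.012, "wx": 0, "wy": 0, "wz": 0},
    {"x": 0, "y": -0.003, "z": 0.012, "wx": 0, "wy": 0, "wz": 0},
  ],
  grip_force=90,
)

```text
t: 21.63
eef_pos: [0.5287, -0.2507, 0.0498]
tool_rot: [0.002, 0.706, 0.708, 0.0]
contact_force: [-2.3, 1.8, 10.9]
gripper_width: 0.108
```

```bash
python3 st.py; python3 look.py w12 blue_holder_grip cap_4_mid
python3 - <<'E'
from h import *
a=[]
for i in range(8): cams.read_camera("top"); a.append(monitor.get_obs()["contact_force"])
print(np.mean(a,0).round(2),np.std(a,0).round(2),pose()[0])
E
```

```text
21.6333 [-2.3  1.8 10.9] [ 0.32  0.72 -0.01] [ 0.5287 -0.2507  0.0498] [ 0.0009 -0.0058 -0.051   0.0009  0.0005  0.0001]
21.6333 [ 0.5286908  -0.25069426  0.04980275]
blue_holder_grip [([284.7, 303.8], 0.71)]
cap_4_mid [([522.1, 101.7], 0.82)]
[-2.87  1.08 11.07] [0.49 0.46 0.29] [ 0.52873701 -0.25067849  0.04983884]
```

View pics/w12.png

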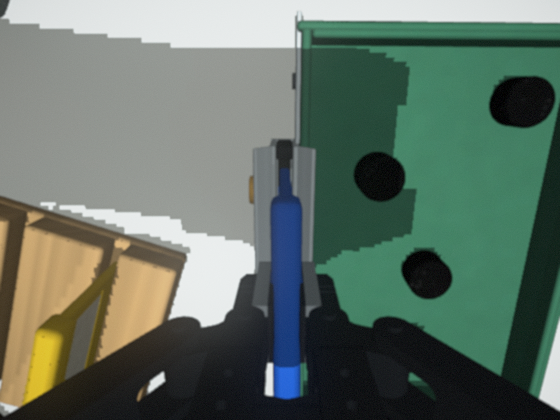

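Run:
```python
from h import *
shot("top","t2.png")
print("caps top",[(np.round(d["location"]).tolist(),round(d["confidence"],2)) for d in finder.place_of("top","cap_1_mid")[:5]])
print(bot.hand_in()); o=monitor.get_obs();print(o["t"],np.round(o["contact_force"],1),o["gripper_width"])
```

```text
caps top [([253.0, 221.0], 0.53)]
the job is handed in; nothing more can be done
None
the job is handed in; nothing more can be done
```

I handed the job in at about 22 s, with the gripper still holding the blue holder pressed down in the slot. No verdict is reported.

**Caps:** I moved two of the three loose caps, the two furthest left, into the tray. A wrist picture showed four caps in it. The third loose cap lies where it was: the last overhead look found it at pixel (253, 221), against (254, 221) at the start.

**Blue holder:** I lifted it straight up out of the stand and lowered it into the slot with no side contact. It met the rubber at about TCP height 0.055 m, and I pressed it in small steps. The last readings were a steady 11 N down (nine readings, scatter 0.3 N), with the grip set to 90 N. At the stated 2 N per mm that is about 5 mm of rubber travel. It is upright and about 1 mm off the slot's middle.

**Disagreements:**
- About 3 N of sideways force remains, so the plate leans lightly against one side of the slot.
- During one pressing step the force rose less than the travel suggested (0.8 N over 1.4 mm), possibly from a small slip. I raised the grip from 60 to 90 N, and the next step rose as expected.
- The last wrist picture shows only three of the four tray caps; the gripper hides the fourth. All four were last seen together just before the final lowering.
- I did not measure the bystanders at the end. The wrist force never suggested touching one of them.

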